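# Load a brass strip into a hand press die

## Robot

A 6-joint arm with a two-finger parallel gripper is mounted at the origin on the work surface. World frame = base frame: x ahead of the robot, y to its left, z up, the work surface at z = 0. Lengths are in mm, angles in rad, forces in N, time in s.
With the tool pointing down it reaches from about 350 to 875 mm from the base axis. Payload 4.2 kg.
Tool frame: the origin (TCP) lies between the finger pads; the fingertips stand 14 mm ahead of it and the grasp point (between the pads) lies 5 mm behind it; z points along the fingers, y is the line along which they close (so a half turn about z gives the same grasp; the last joint's range is limited). The gripper opens to 85 mm and grips with 20 to 120 N. Pads are 22 mm wide; open, the fingers measure 114 mm over their backs; the gripper's body (76 mm by 85 mm) begins 54 mm behind the grasp point. The pads swing forward as they close: fully open they stand 13 mm farther back than shut.
Start: joints at [1.431, 0.385, 0.008, 0, -1.194, -0.259], TCP at [242.662, 575.946, 245.312] pointing down, gripper open.
Joint ranges: [-3.14, 3.14], [-1.21, 2.06], [-1.07, 1.41], [-3.16, 2.05], [-2.99, -0.16], [-3.1, 3.1]. Speed limits (rad/s): [2.79, 2.79, 3.14, 3.14, 3.14, 3.14].

## Interface

Orientations are given as a unit quaternion [x, y, z, w].
In Python, from bench import * gives the robot as it stands.
- The arm moves only by the tool carry_out, never from a script. Its argument "motion" is a list of rows, each a list of 7 numbers: the turn, a rotation vector about the tool's x, y, z in rad, then the shift along the tool's x, y, z in mm, then the opening, from -1 (shut) to 1 (fully open), so that 0 is half open. A call has 1 to 5 rows; each row is the pose to reach, as a shift and turn from the pose commanded when the call began, along the tool's axes at that moment; what a row does not reach only later rows make up. A row lasts 1/8 s, in which the tool goes at most 62.5 mm and 10.7 degrees, less where a joint would pass 70% of its speed; a pose out of reach is approached as far as the arm can. A call with a gripper value outside its range is refused whole. The fingers move at their own pace and stop on an object; the grip force is fixed at half the most. Time passes only in rows, so rows that repeat a pose let the fingers close. It gives the time, the measured TCP pose, the force, the opening and the grip force at its end, in the units of the state.
- read_state(): the state, without advancing time (a new reading comes with each control period).
- get_image(name): name is "scene" or "top"; returns a dict with "color" (384x512x3 uint8, blue, green, red), "mtx" (3x3 intrinsics, pixels), "k1" (the pictures are not rectified: a ray, as slopes to the right and down, at radius r is drawn at 1 + k1 r^2 times it, then the intrinsics apply), "position" and "orientation" of the camera in the world. Camera axes: x right, y down, z forward; pixel columns grow to the right and rows downward; lengths in mm; the calibration is good to about 2 mm. A picture is of the moment at which its call begins. There is no depth.
- job_done(): hands the job in; it is judged then, once.
The state is a dict: "clock": time; "joints": joint angles; "joint_vel": joint speeds; "joint_efforts": joint torques, N m; "position": TCP position; "ee_rot": TCP orientation; "contact_force": force on the tool from outside, world axes, zero at the start; "wrist_torque": the same for the moment, N m; "gripper_width": finger opening in mm; "grasp_force": force on a finger pad.
Only numpy, scipy, OpenCV 4.12 (cv2) and the standard library are available. Lean on these libraries where they do the work, as an engineer would, in place of code of your own. Each camera call takes 0.05 s, during which the arm holds its last target. There are 200 camera calls.

## Task

Load the brass strip into the die of the hand press: with your fingertips on top of it, press it down hard on its sprung lifter and, still pressing, slide it forward under the guide lips and the drag spring until its front end meets the end stop, then let go. Do not pinch it or lift it out of the guides, and leave everything else on the bench where it is.

Things in the scene. Friction and masses are not known exactly. Their poses are not given: they have to be found in the camera images.
- press: Green lever arbor press, fixed, 0.45 m tall, its narrow steel die bed reaching out of the throat. Origin on the bench below guide_mouth, x along the feed, z up. In mm here: bed top z = 50, x = -260 to 130, between two side guides 52 apart (tops z = 62.5). The press head spans x = 72 to 237 from z = 225 up. Guides, bed, lifter and spring are oiled: friction on the strip about 0.1.
- guide_mouth (a point): Point on the bed top, on the centre line, where the guide lips begin; axes as press. From here to 112 mm on, each side guide has an inward lip on top: underside 6.5, top 12.5 mm above the bed, 36 mm open between the lips. The lips' ends are blunt: a strip not pressed down butts against them.
- end_stop (a point): Point on the bed top, on the centre line, at the face of the end stop, 110 mm beyond guide_mouth; axes as press. The stop is a steel block 10 mm high across the channel. The raised punch hangs 18 mm short of it, 27 mm above the bed.
- bridge (a point): Middle of the top of the bridge bar, 20.5 mm above the bed, which crosses the lips from 8 to 28 mm beyond guide_mouth (screw heads 3 mm higher). Before guide_mouth nothing over the bed is higher than the side guides.
- strip: Plain brass strip, no holes, 200 (x) x 50 (y) x 4 mm, about 0.34 kg, loose on the raised lifter between the side guides (1 mm play a side), front end 10 to 35 mm short of guide_mouth. Origin: centre of its underside; x forward along the feed. Bare top: only the fingertips' friction (about 0.5) drives it. Pressed 25 to 40 mm ahead of its rear end it can be taken home without meeting lips or bridge.
- strip_front (a point): Middle of the strip's front end face, 2 mm above its underside, 100 mm ahead of strip's origin. When home it is at the end stop and the strip's rear end is 90 mm short of guide_mouth.
- lifter (a joint): Travel (m) of the sprung lifter, a level steel bar 30 mm wide in the bed, from 225 to 6 mm short of guide_mouth. 0: raised, carrying the strip 8 mm above the bed; 0.0078: flush, strip on the bed. From about 0.0055 the strip clears the lips: about 9 N on the strip; flush about 10 N; 12 to 20 N gives the fingertips a good hold. Once under the lips the strip stays down.
- drag_spring (a joint): Lift angle (rad) of the drag spring, a steel leaf 28 mm wide clamped under the bridge bar, sloping down to its rolled end about 68 mm beyond guide_mouth. 0: at rest, its end 2 mm above the bed; about 0.05 to 0.11 with the strip under it. It presses on the strip with about 5 N and drags it with 1 to 2 N.
- skeleton: Punched-out brass strip, 150 x 50 x 4 mm with four 19 mm holes, lying beside the bed on the robot's side; a bystander. Origin at the centre of its underside.
- tin: Round aluminium tin, 72 mm wide and 22 mm high, holding blanked discs, beside the bed on the robot's side; a bystander. Origin at the centre of its underside.
- oiler: White oil bottle, 44 mm wide and 115 mm high with its spout, beside the bed on the far side; a bystander. Origin at the centre of its underside.
- needle_file: Needle file with black handle, 175 mm long along x, 7 mm high, beside the bed on the far side; a bystander. Origin near its middle, on the bench.
- caliper: Steel vernier caliper, 220 mm long along x, 8 mm high, at the right of the bench; a bystander. Origin near its middle, on the bench.
- pliers: Pliers with blue handles, 145 mm long along x, 12 mm high, at the left of the bench; a bystander. Origin at the pivot, on the bench.
- wax_ring: Green wax ring blank, 33 mm wide, on the steel bench block (top 47 mm high) at the left; a bystander. Origin at the centre of its underside.
There are look-alikes about, which are no part of the job. What is shaped like the strip but red or turquoise is not meant.

How it is judged (in metres and radians):
On the way, in this order (a step that is already met when the one before it is completed fails the run):
1. the fingertips press the strip down hard on its lifter (value of joint lifter above 0.005 m and contact force between the fingers and strip above 5 N), for 0.1 s.
2. the strip's front end has passed under the drag spring with the fingertips still pressing it (x of strip_front in the frame of press above 0.08 m and value of joint drag_spring above 0.03 rad and contact force between the fingers and strip above 4 N), for 0.1 s.
At the end, for the whole second after the job is handed in: The strip lies at rest under the guide lips and the drag spring (spring lifted), level within 3 degrees, its front end within 2.8 mm of the end stop; nothing touches it but the die (x of strip_front in the frame of press above 0.1072 m and z of strip_front in the frame of press below 0.058 m and value of joint drag_spring above 0.03 rad and angle between strip's own z axis and vertical below 0.05 rad and linear speed of strip below 0.01 m/s).
It fails at once if the strip is lifted out of the guides (z of strip in the frame of press above 0.07 m or z of strip_front in the frame of press above 0.078 m).
It fails at once if something else on the bench is disturbed (distance of any of skeleton, tin, oiler, needle_file, caliper, pliers, wax_ring from where it was at the start of the episode above 0.03 m).
It also fails if it takes over 45 s, if anything falls off the work surface, if the arm or the gripper's body presses on something with over 40 N, if the wrist force passes 120 N, or if a joint passes its speed limit or range.

## Working session

There is one attempt and no reset: what is moved stays moved. The work goes in short steps, Python scripts to look and compute and a tool call to move; the robot and the scene stay as the last step left them, time stands still between calls to the robot, and variables do not carry over. Pictures are saved under pics/ and viewed, at most 10 in all, crops included, and the job is handed in when it is done.

Besides the shell and the picture viewer there is one more tool, called after "Emit:" as a command line: name --pt "numbers of a row" for each row, then --argument value for the rest. carry_out: Moves the arm, as the interface text tells. Its arguments: {"type":"object","properties":{"motion":{"type":"array"}},"required":["motion"]}

```bash
mkdir -p pics; ls; python3 - <<'E'
from bench import *
import cv2
s=read_state(); print(s)
for n in("scene","top"):
    g=get_image(n); cv2.imwrite(f"pics/{n}0.png",g["color"]); print(n,g["mtx"].tolist(),g["k1"],g["position"],g["orientation"])
E
```

```text
pics
{'clock': 0.0, 'joints': array([ 1.43057982e+00,  3.85569340e-01,  6.61045555e-03, -5.20941491e-04,
       -1.19396244e+00, -2.58610329e-01]), 'joint_vel': array([-0.00129447,  0.00057395, -0.00275267, -0.00010514, -0.00062066,
       -0.0004578 ]), 'joint_efforts': array([-2.46787513e-04, -3.92288017e+01,  1.88393247e+01,  4.18604672e+00,
       -4.69003542e-03,  1.33538612e-05]), 'position': array([242.46595973, 575.45236294, 244.2045431 ]), 'ee_rot': array([ 9.80163321e-01, -1.98188489e-01, -1.78808806e-04,  1.07495862e-03]), 'contact_force': array([-0.10670948, -0.3348458 , -0.76380212]), 'wrist_torque': array([ 0.05295156, -0.02603595,  0.04873282]), 'grasp_force': 0.0, 'gripper_width': 85.33375836305963}
scene [[354.90798915524783, 0.0, 255.67171942600046], [0.0, 354.90798915524783, 190.5985326674899], [0.0, 0.0, 1.0]] 0.006543659525565186 [973.23420554 495.28373411 913.98702951] [ 0.39572698  0.85294744 -0.31240012 -0.13522941]
top [[403.61776781607847, 0.0, 255.2850082912857], [0.0, 403.61776781607847, 195.09300846299354], [0.0, 0.0, 1.0]] 0.01539133671757545 [ 322.34351778   17.61454043 1523.31455391] [-0.69607309  0.7170448  -0.02162197  0.02935138]
```

View pics/scene0.png

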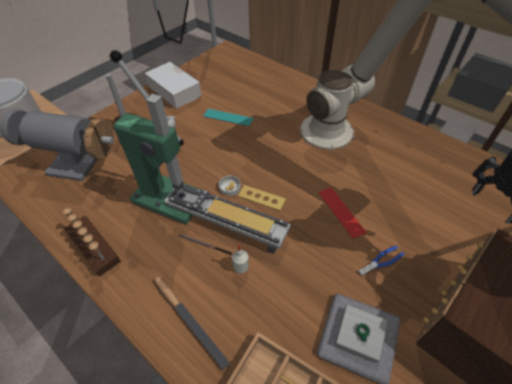

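View pics/top0.png

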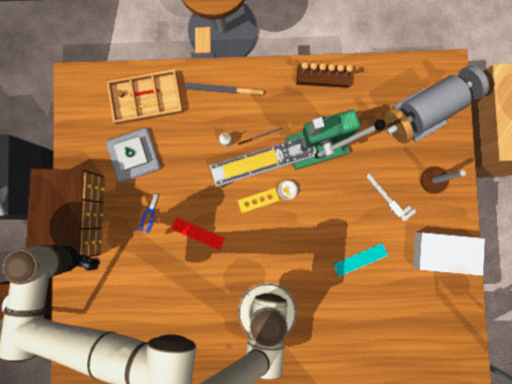

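The scene view shows the brass strip in the bed around (243,216), with the press throat to its left. In the top view the strip is around (248,163) and the feed runs right and slightly up. The skeleton is at (258,200) and the tin at (288,190).

```bash
cat > h.py <<'E'
from bench import *
import cv2, numpy as np
from scipy.spatial.transform import Rotation as R
def ray(g,uv):
    uv=np.asarray(uv,float).reshape(-1,1,2)
    n=cv2.undistortPoints(uv,g["mtx"],np.array([g["k1"],0,0,0.]))[:,0]
    d=np.c_[n,np.ones(len(n))]
    return np.array(g["position"]),R.from_quat(g["orientation"]).apply(d)
def onplane(g,uv,z):
    p,d=ray(g,uv); return p+d*((z-p[2])/d[:,2])[:,None]
def brass(g,seed):
    h=cv2.cvtColor(g["color"],cv2.COLOR_BGR2HSV)
    m=cv2.inRange(h,(18,110,120),(32,255,255))
    n,l,st,c=cv2.connectedComponentsWithStats(m)
    out=[(st[i,4],c[i].round(1).tolist(),i) for i in range(1,n) if st[i,4]>60]
    i=min(out,key=lambda o:np.hypot(*(np.array(o[1])-seed)))[2]
    return (l==i).astype(np.uint8),out
E
python3 - <<'E'
from h import *
for n,seed in(("scene",(243,216)),("top",(248,163))):
    g=get_image(n); m,o=brass(g,seed); print(n,o)
    ct=max(cv2.findContours(m,0,cv2.CHAIN_APPROX_NONE)[0],key=len)
    r=cv2.minAreaRect(ct); b=cv2.boxPoints(r); print(r)
    q=cv2.approxPolyDP(ct,4,True)[:,0]; print(q.tolist(), onplane(g,q,62).round(1).tolist())
    print("box",b.round(1).tolist(),onplane(g,b,62).round(1).tolist())
    im=g["color"].copy()
    x0,y0=(120,150) if n=="scene" else (195,105)
    c=cv2.resize(im[y0:y0+110,x0:x0+190],None,fx=4.2,fy=4.2,interpolation=cv2.INTER_CUBIC); cv2.imwrite(f"pics/{n}1.png",c)
E
```

```text
scene [(np.int32(544), [262.0, 197.3], 2), (np.int32(875), [240.7, 215.8], 3)]
((240.2739715576172, 215.6027374267578), (65.07487487792969, 14.044938087463379), 20.556047439575195)
[[208, 209], [264, 232], [273, 221], [218, 200]] [[589.5, -40.3, 62.0], [544.5, 140.9, 62.0], [498.5, 136.7, 62.0], [545.5, -41.4, 62.0]]
box [[207.3000030517578, 210.8000030517578], [212.3000030517578, 197.60000610351562], [273.20001220703125, 220.5], [268.29998779296875, 233.60000610351562]] [[595.3, -37.2, 62.0], [550.1, -61.6, 62.0], [496.6, 136.0, 62.0], [540.9, 153.7, 62.0]]
top [(np.int32(102), [198.6, 39.9], 1), (np.int32(69), [206.0, 38.9], 2), (np.int32(225), [500.0, 72.4], 7), (np.int32(356), [168.5, 92.0], 12), (np.int32(108), [145.0, 85.3], 13), (np.int32(163), [148.6, 105.3], 21), (np.int32(118), [127.8, 110.4], 29), (np.int32(349), [505.8, 141.8], 45), (np.int32(781), [249.7, 163.5], 57), (np.int32(548), [257.9, 200.0], 67)]
((249.7325439453125, 163.51263427734375), (14.609732627868652, 54.40489959716797), 72.55281066894531)
[[274, 150], [222, 165], [226, 177], [277, 162]] [[591.3, -41.2, 62.0], [541.9, 150.4, 62.0], [497.4, 136.8, 62.0], [546.7, -50.7, 62.0]]
box [[221.60000610351562, 164.6999969482422], [273.5, 148.39999389648438], [277.8999938964844, 162.3000030517578], [226.0, 178.60000610351562]] [[543.1, 151.8, 62.0], [597.3, -39.5, 62.0], [545.5, -53.8, 62.0], [491.4, 137.1, 62.0]]
```

View pics/scene1.png

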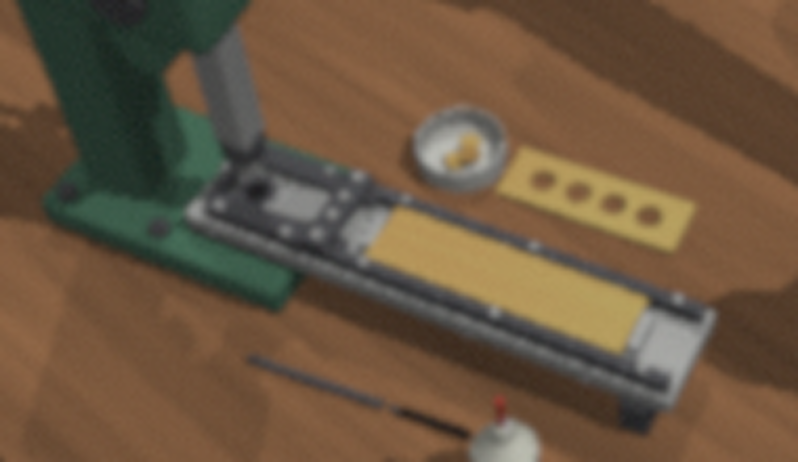

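View pics/top1.png

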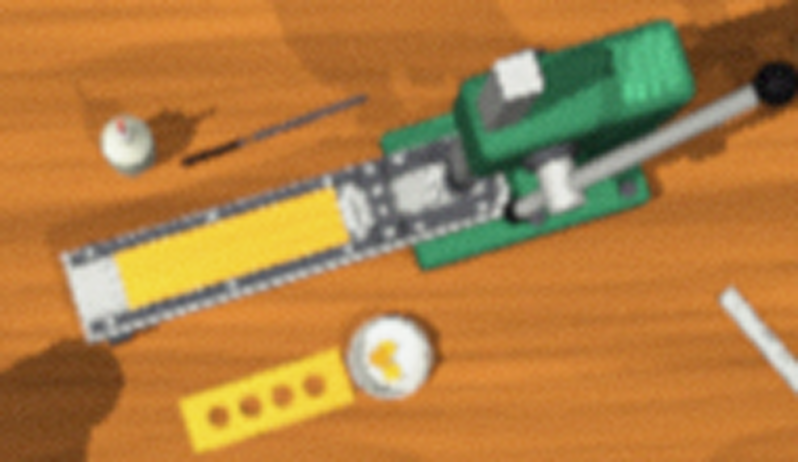

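The crops show the strip with its front end about 10–20 mm short of the bridge and lip block, and clear bed behind its rear end.

```bash
cat >> h.py <<'E'
def strip(n,seed,z=62):
    g=get_image(n); m,_=brass(g,seed)
    v,u=np.nonzero(m); w=onplane(g,np.c_[u,v],z)[:,:2]; c=w.mean(0)
    e=np.linalg.eigh(np.cov((w-c).T))[1][:,1]; e*=-np.sign(e[1])
    t=(w-c)@e; s=(w-c)@[-e[1],e[0]]
    k=abs(s)<18
    return c,e,np.percentile(t[k],[.5,99.5]),np.percentile(s,[1,99])
E
python3 - <<'E'
from h import *
for a in(("scene",(243,216)),("top",(248,163))):
    c,e,t,s=strip(*a); print(a[0],c.round(1),e.round(3),np.arctan2(e[1],e[0]).round(3),t.round(1),s.round(1),"rear",(c+e*t[0]).round(1),"front",(c+e*t[1]).round(1))
    g=get_image(a[0])
# bridge / bed checks in top crop coordinates
g=get_image("top"); f=lambda x,y:(195+x/4.2,105+y/4.2)
print(onplane(g,[f(62,255),f(90,340)],62.5).round(1), onplane(g,[f(385,155),f(497,210)],62).round(1))
b=onplane(g,[f(76,298)],50);print(b)
s=read_state();print(R.from_quat(s["ee_rot"]).as_matrix().round(3))
E
```

```text
scene [545.3  50.7] [ 0.267 -0.964] -1.301 [-94.   97.9] [-24.   23.4] rear [520.2 141.3] front [571.4 -43.7]
top [544.3  49.2] [ 0.266 -0.964] -1.301 [-97.4  97.7] [-26.1  26.1] rear [518.4 143. ] front [570.3 -45. ]
[[540.6 195.1  62.5]
 [465.7 172.4  62.5]] [[ 619.8  -88.5   62. ]
 [ 568.3 -183.9   62. ]]
[[504.18254046 185.15645806  50.        ]]
[[ 0.922 -0.388 -0.   ]
 [-0.388 -0.922 -0.   ]
 [ 0.     0.    -1.   ]]
```

Emit:
carry_out --pt "0 0 0.1 30 21 0 -1" --pt "0 0 0.25 75 54 0 -1" --pt "0 0 0.42 125 89 0 -1" --pt "0 0 0.59 175 125 0 -1" --pt "0 0 0.76 225 161 0 -1"

```text
clock: 1.08
position: [388.2, 338.5, 245.7]
ee_rot: [0.835, -0.55, 0.0, -0.0]
contact_force: [1.0, 1.2, 0.6]
gripper_width: -0.3
grasp_force: 0.0
```

```bash
cat > go.py <<'E'
from h import *
import sys
# shift in tool axes to a target given as strip-frame (along, across, tcp z)
a,b,z=map(float,sys.argv[1:4])
s=read_state();M=R.from_quat(s["ee_rot"]).as_matrix()
e=np.array([np.cos(-1.301),np.sin(-1.301)]);n=np.array([-e[1],e[0]]);c=np.array([544.8,50.])
T=np.r_[c+a*e+b*n,z]
d=s["position"][:2]-c
print("t",s["clock"],"pos",s["position"].round(1),"strip frame",(d@e).round(1),(d@n).round(1),"z",s["position"][2].round(1),"yaw",np.arctan2(M[1,0],M[0,0]).round(3),"tilt",M[:,2].round(3))
print("shift",(M.T@(T-s["position"])).round(1),"F",s["contact_force"].round(1),"w",s["gripper_width"])
E
python3 go.py -68 0 200
```

```text
t 1.075 pos [388.2 338.5 245.7] strip frame -319.8 -74.0 z 245.7 yaw -1.164 tilt [ 0.001  0.001 -1.   ]
shift [259.6 -38.8  45.6] F [1.  1.2 0.6] w -0.3107180165777401
```

Emit:
carry_out --pt "0 0 0.03 50 -7 0 -1" --pt "0 0 0.06 105 -15 5 -1" --pt "0 0 0.09 160 -23 15 -1" --pt "0 0 0.12 215 -32 30 -1" --pt "0 0 0.138 259 -39 46 -1"

```text
clock: 1.7
position: [528.0, 116.7, 199.3]
ee_rot: [0.797, -0.604, 0.0, -0.001]
contact_force: [1.0, 0.3, 0.5]
gripper_width: 0.0
grasp_force: 0.0
```

Emit:
carry_out --pt "0 0 0 0 0 25 -1" --pt "0 0 0 0 0 55 -1" --pt "0 0 0 0 0 80 -1" --pt "0 0 0 0 0 85 -1" --pt "0 0 0 0 0 85 -1"

```text
clock: 2.33
position: [527.3, 118.7, 114.8]
ee_rot: [0.797, -0.604, 0.0, -0.0]
contact_force: [0.0, 0.1, 1.1]
gripper_width: -0.2
grasp_force: 0.0
```

```bash
python3 go.py -68 0 77; python3 - <<'E'
from h import *
a=get_image("scene")["color"][160:260,170:300];b=get_image("top")["color"][120:220,190:320]
cv2.imwrite("pics/hover.png",cv2.resize(np.vstack([a,b]),None,fx=3,fy=3,interpolation=cv2.INTER_CUBIC))
E
```

```text
t 2.325 pos [527.3 118.7 114.8] strip frame -70.8 1.5 z 114.8 yaw -1.296 tilt [ 0.001 -0.    -1.   ]
shift [ 2.8  1.5 37.8] F [0.  0.1 1.1] w -0.238647157822275
```

View pics/hover.png

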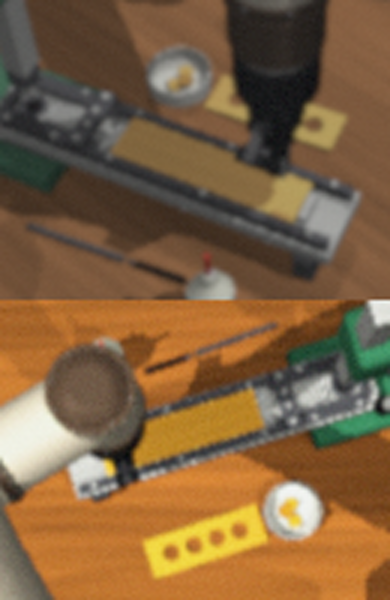

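The hover view shows the closed fingertips over the rear part of the strip, at about (270,150) in the upper half and (122,465) in the lower. They are centred between the guides, so I'm descending.

Emit:
carry_out --pt "0 0 0.005 2.8 1.5 15 -1" --pt "0 0 0.005 2.8 1.5 30 -1" --pt "0 0 0.005 2.8 1.5 37 -1" --pt "0 0 0.005 2.8 1.5 39 -1" --pt "0 0 0.005 2.8 1.5 40 -1"

```text
clock: 3.05
position: [526.0, 115.1, 74.7]
ee_rot: [0.796, -0.606, -0.0, 0.001]
contact_force: [-2.0, -2.0, 5.0]
gripper_width: 0.2
grasp_force: 2.7
```

Emit:
carry_out --pt "0 0 0 0 0 1 -1" --pt "0 0 0 0 0 2 -1" --pt "0 0 0 0 0 3 -1" --pt "0 0 0 0 0 4 -1" --pt "0 0 0 0 0 4 -1"

```text
clock: 3.68
position: [526.0, 115.1, 71.4]
ee_rot: [0.796, -0.606, 0.0, 0.0]
contact_force: [-3.2, -1.0, 8.5]
gripper_width: -0.0
grasp_force: 3.7
```

Emit:
carry_out --pt "0 0 0 0 0 1 -1" --pt "0 0 0 0 0 2 -1" --pt "0 0 0 0 0 3 -1" --pt "0 0 0 0 0 4 -1" --pt "0 0 0 0 0 4 -1"

```text
clock: 4.3
position: [526.0, 115.2, 68.2]
ee_rot: [0.796, -0.606, 0.0, 0.0]
contact_force: [-5.8, -0.4, 12.8]
gripper_width: -0.2
grasp_force: 6.2
```

```bash
python3 go.py -68 0 68
```

```text
t 4.3 pos [526.  115.2  68.2] strip frame -67.8 -0.7 z 68.2 yaw -1.301 tilt [-0.    -0.001 -1.   ]
shift [-0.2 -0.7  0.2] F [-5.8 -0.4 12.8] w -0.16535292464600815
```

Emit:
carry_out --pt "0 0 0 0 0.4 0.4 -1" --pt "0 0 0 0 0.7 0.6 -1" --pt "0 0 0 2 0.7 0.6 -1" --pt "0 0 0 5 0.7 0.6 -1" --pt "0 0 0 8 0.7 0.6 -1"

```text
clock: 4.92
position: [528.0, 108.4, 68.2]
ee_rot: [0.796, -0.605, 0.0, -0.001]
contact_force: [-6.1, 3.4, 15.5]
gripper_width: -0.3
grasp_force: 7.4
```

```bash
python3 go.py -60 0 68
```

```text
t 4.925 pos [528.  108.4  68.2] strip frame -60.8 -0.6 z 68.2 yaw -1.301 tilt [ 0.002  0.001 -1.   ]
shift [ 0.8 -0.6  0.2] F [-6.1  3.4 15.5] w -0.2980797971567111
```

Emit:
carry_out --pt "0 0 0 0 0.8 0.2 -1" --pt "0 0 0 1 1.2 0.2 -1" --pt "0 0 0 3 1.2 0.2 -1" --pt "0 0 0 5 1.2 0.2 -1" --pt "0 0 0 8 1.2 0.2 -1"

```text
clock: 5.55
position: [530.0, 100.8, 68.2]
ee_rot: [0.796, -0.605, 0.001, -0.002]
contact_force: [-4.4, 2.7, 13.4]
gripper_width: 0.3
grasp_force: 6.8
```

```bash
python3 go.py -52 0 68;python3 - <<'E'
from h import *
for a in(("scene",(235,213)),("top",(255,160))):
    c,e,t,s=strip(*a,z=54); print(a[0],c.round(1),e.round(3),np.arctan2(e[1],e[0]).round(3),t.round(1),s.round(1),"front",(c+e*t[1]).round(1))
E
```

```text
t 5.55 pos [530.  100.8  68.2] strip frame -52.9 -0.7 z 68.2 yaw -1.3 tilt [ 0.004  0.002 -1.   ]
shift [ 0.9 -0.7  0.2] F [-4.4  2.7 13.4] w 0.3100716755788228
scene [557.6  -1.3] [ 0.281 -0.96 ] -1.286 [-62.7  60.1] [-17.7  19. ] front [574.5 -59. ]
top [556.    6.5] [ 0.312 -0.95 ] -1.254 [-81.3  68.9] [-24.7  26. ] front [577.5 -59.1]
```

Emit:
carry_out --pt "0 0 0 3 0.3 0.4 -1" --pt "0 0 0 6 0.4 0.4 -1" --pt "0 0 0 10 0.4 0.4 -1" --pt "0 0 0 14 0.4 0.4 -1" --pt "0 0 0 18 0.4 0.4 -1"

```text
clock: 6.28
position: [534.8, 83.4, 68.2]
ee_rot: [0.796, -0.605, 0.001, -0.002]
contact_force: [-4.8, 3.1, 15.5]
gripper_width: 0.1
grasp_force: 7.6
```

```bash
python3 go.py -34 0 68;python3 - <<'E'
from h import *
a=get_image("scene")["color"][160:260,170:300];b=get_image("top")["color"][120:220,190:320]
cv2.imwrite("pics/slide1.png",cv2.resize(np.vstack([a,b]),None,fx=3,fy=3,interpolation=cv2.INTER_CUBIC))
E
```

```text
t 6.275 pos [534.8  83.4  68.2] strip frame -34.8 -0.7 z 68.2 yaw -1.3 tilt [ 0.005  0.002 -1.   ]
shift [ 0.8 -0.7  0.2] F [-4.8  3.1 15.5] w 0.11873070919880416
```

View pics/slide1.png

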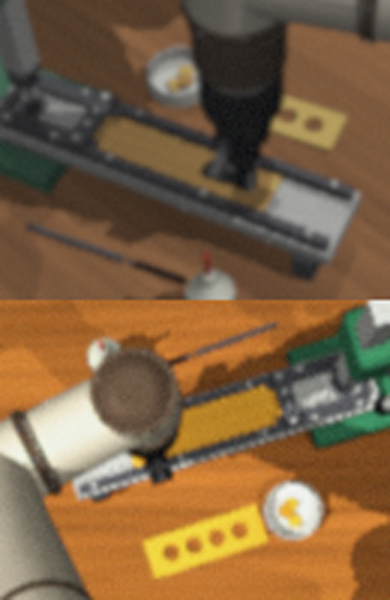

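The strip moves with the fingertips: its front end is now at the lips, near (98,140) in the upper half and (280,405) in the lower. I'll keep sliding.

Emit:
carry_out --pt "0 0 0 4 0.3 0.1 -1" --pt "0 0 0 8 0.4 0.1 -1" --pt "0 0 0 12 0.4 0.1 -1" --pt "0 0 0 16 0.4 0.1 -1" --pt "0 0 0 20 0.4 0.1 -1"

```text
clock: 7.0
position: [540.1, 64.0, 68.2]
ee_rot: [0.796, -0.605, 0.002, -0.003]
contact_force: [-4.5, 4.1, 15.2]
gripper_width: 0.1
grasp_force: 7.5
```

Emit:
carry_out --pt "0 0 0 4 0.2 0.1 -1" --pt "0 0 0 8 0.2 0.1 -1" --pt "0 0 0 12 0.2 0.1 -1" --pt "0 0 0 16 0.2 0.1 -1" --pt "0 0 0 20 0.2 0.1 -1"

```text
clock: 7.62
position: [545.5, 44.6, 68.2]
ee_rot: [0.796, -0.605, 0.002, -0.003]
contact_force: [-3.4, 3.4, 15.2]
gripper_width: -0.3
grasp_force: 7.5
```

```bash
python3 go.py 6 0 68
```

```text
t 7.625 pos [545.5  44.6  68.2] strip frame 5.4 -0.8 z 68.2 yaw -1.3 tilt [ 0.006  0.002 -1.   ]
shift [ 0.6 -0.8  0.2] F [-3.4  3.4 15.2] w -0.32638046781270713
```

Emit:
carry_out --pt "0 0 0 3 0.2 0.3 -1" --pt "0 0 0 7 0.2 0.4 -1" --pt "0 0 0 11 0.2 0.4 -1" --pt "0 0 0 15 0.2 0.4 -1" --pt "0 0 0 19 0.2 0.4 -1"

```text
clock: 8.25
position: [550.4, 26.7, 68.2]
ee_rot: [0.796, -0.605, 0.002, -0.003]
contact_force: [-3.9, 5.8, 18.4]
gripper_width: 0.1
grasp_force: 8.6
```

Emit:
carry_out --pt "0 0 0 3 0.2 0.1 -1" --pt "0 0 0 7 0.2 0.1 -1" --pt "0 0 0 11 0.2 0.1 -1" --pt "0 0 0 15 0.2 0.1 -1" --pt "0 0 0 19 0.2 0.1 -1"

```text
clock: 8.88
position: [555.5, 8.2, 68.2]
ee_rot: [0.796, -0.605, 0.002, -0.003]
contact_force: [-4.9, 6.5, 18.0]
gripper_width: 0.1
grasp_force: 8.6
```

```bash
python3 go.py 44 0 68;python3 - <<'E'
from h import *
a=get_image("scene")["color"][160:260,150:280];b=get_image("top")["color"][120:220,190:320]
cv2.imwrite("pics/slide2.png",cv2.resize(np.vstack([a,b]),None,fx=3,fy=3,interpolation=cv2.INTER_CUBIC))
E
```

```text
t 8.875 pos [555.5   8.2  68.2] strip frame 43.1 -0.8 z 68.2 yaw -1.3 tilt [ 0.007  0.002 -1.   ]
shift [ 0.9 -0.8  0.2] F [-4.9  6.5 18. ] w 0.06425059999914398
```

View pics/slide2.png

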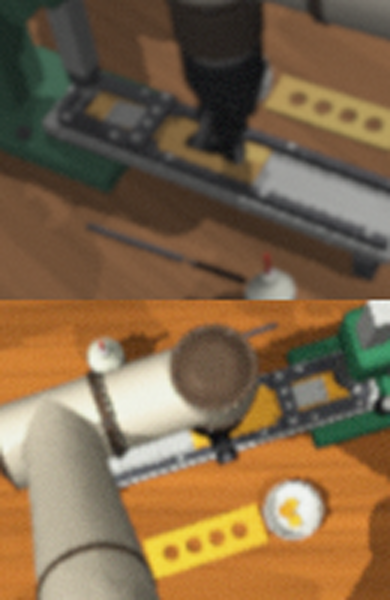

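The strip is under the bridge and the spring: brass is visible beyond the leaf, near (95,105) in the upper half. The fingertips are still near its rear end.

Emit:
carry_out --pt "0 0 0 1 0.4 0.5 -1" --pt "0 0 0 4 0.5 0.5 -1" --pt "0 0 0 7 0.5 0.5 -1" --pt "0 0 0 10 0.5 0.5 -1" --pt "0 0 0 12 0.5 0.5 -1"

```text
clock: 9.6
position: [558.7, -3.4, 68.2]
ee_rot: [0.796, -0.605, 0.003, -0.003]
contact_force: [-4.3, 6.0, 18.6]
gripper_width: 0.1
grasp_force: 9.4
```

Emit:
carry_out --pt "0 0 0 1 0.1 0.1 -1" --pt "0 0 0 2 0.1 0.1 -1" --pt "0 0 0 3 0.1 0.1 -1" --pt "0 0 0 4 0.1 0.1 -1" --pt "0 0 0 5 0.1 0.1 -1"

```text
clock: 10.22
position: [559.8, -7.1, 68.2]
ee_rot: [0.796, -0.605, 0.002, -0.004]
contact_force: [-6.8, 14.3, 20.9]
gripper_width: 0.2
grasp_force: 10.6
```

```bash
python3 go.py 61 0 68
```

```text
t 10.225 pos [559.8  -7.1  68.2] strip frame 59.1 -0.8 z 68.2 yaw -1.3 tilt [ 0.009  0.004 -1.   ]
shift [ 2.  -0.8  0.2] F [-6.8 14.3 20.9] w 0.23163560796656268
```

Emit:
carry_out --pt "0 0 0 0.7 0 0 -1" --pt "0 0 0 1.4 0 0 -1" --pt "0 0 0 2 0 0 -1" --pt "0 0 0 2 0 0 -1"

```text
clock: 10.72
position: [560.2, -8.2, 68.2]
ee_rot: [0.796, -0.605, 0.002, -0.004]
contact_force: [-7.3, 14.4, 21.0]
gripper_width: 0.2
grasp_force: 10.4
```

```bash
python3 go.py 61 0 68;python3 - <<'E'
from h import *
a=get_image("scene")["color"][165:255,150:250]
cv2.imwrite("pics/end1.png",cv2.resize(a,None,fx=6,fy=6,interpolation=cv2.INTER_CUBIC))
E
```

```text
t 10.725 pos [560.2  -8.2  68.2] strip frame 60.2 -0.7 z 68.2 yaw -1.3 tilt [ 0.009  0.004 -1.   ]
shift [ 0.8 -0.7  0.2] F [-7.3 14.4 21. ] w 0.22113910858815553
```

View pics/end1.png

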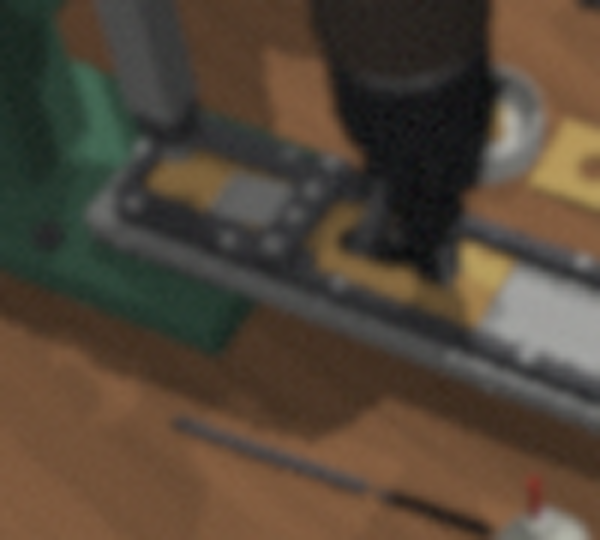

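The strip runs up to the stop, with brass on to (150,180). The feed force has saturated at about 16 N after 128 mm of travel, as expected at the stop. I'll lift straight off.

Emit:
carry_out --pt "0 0 0 0 0 -1 -1" --pt "0 0 0 0 0 -3 -1" --pt "0 0 0 0 0 -10 -1" --pt "0 0 0 0 0 -30 -1" --pt "0 0 0 0 0 -60 -1"

```text
clock: 11.4
position: [556.0, -12.5, 123.2]
ee_rot: [0.795, -0.606, -0.001, 0.002]
contact_force: [-0.2, -0.1, -0.2]
gripper_width: 0.0
grasp_force: 0.0
```

Emit:
carry_out --pt "0 0 0 -20 0 -20 -1" --pt "0 0 0 -60 0 -50 -1" --pt "0 0 0 -110 0 -60 -1" --pt "0 0 0 -160 0 -60 -1" --pt "0 0 0 -200 0 -60 -1"

```text
clock: 12.02
position: [503.1, 181.9, 183.8]
ee_rot: [0.796, -0.606, -0.0, 0.0]
contact_force: [0.7, -0.3, -0.8]
gripper_width: -0.6
grasp_force: 0.0
```

```bash
python3 go.py 61 0 68;python3 - <<'E'
from h import *
ga=get_image("scene");gb=get_image("top");a=ga["color"][165:255,150:280];b=gb["color"][120:210,230:360]
cv2.imwrite("pics/end2.png",cv2.resize(np.vstack([a,b]),None,fx=3.3,fy=3.3,interpolation=cv2.INTER_CUBIC))
c=np.array([544.8,50]);e=np.array([np.cos(-1.301),np.sin(-1.301)])
for n,g,sd in(("scene",ga,(220,212)),("top",gb,(275,155))):
    m,o=brass(g,sd);v,u=np.nonzero(m);w=onplane(g,np.c_[u,v],54)[:,:2]-c;t=w@e;print(n,o,np.percentile(t,[1,3,99]).round(1))
E
```

```text
t 12.025 pos [503.1 181.9 183.8] strip frame -138.3 -5.0 z 183.8 yaw -1.302 tilt [-0.001 -0.    -1.   ]
shift [199.2  -5.2 115.8] F [ 0.7 -0.3 -0.8] w -0.5984374633031432
scene [(np.int32(457), [258.6, 196.6], 2), (np.int32(246), [217.8, 207.3], 4)] [ 33.   35.1 127.3]
top [(np.int32(215), [500.0, 72.2], 17), (np.int32(159), [167.1, 84.5], 23), (np.int32(85), [144.9, 85.7], 24), (np.int32(134), [170.4, 99.6], 33), (np.int32(113), [127.9, 110.5], 38), (np.int32(273), [505.9, 140.8], 52), (np.int32(61), [301.7, 148.5], 58), (np.int32(358), [269.1, 157.7], 60), (np.int32(546), [258.0, 200.0], 70)] [ 28.9  30.8 123.6]
```

View pics/end2.png

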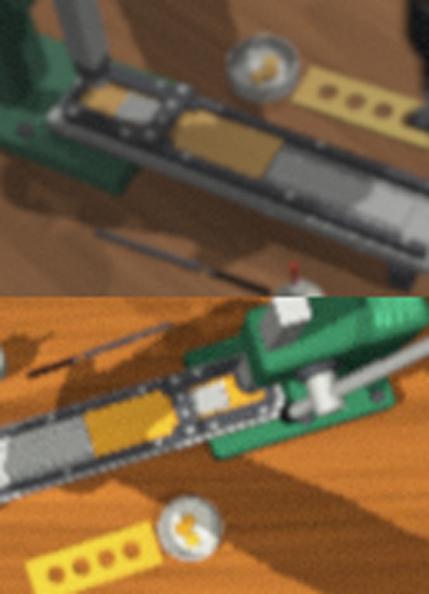

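The strip lies under the lips with the fingers clear of it. Its rear edge is near (278,160) in the upper half and (90,430) in the lower. I'll measure the rear edge against the bed end, which should be 170 mm when home.

```bash
cat > rear.py <<'E'
from h import *
c=np.array([544.8,50]);e=np.array([np.cos(-1.301),np.sin(-1.301)]);n=np.array([-e[1],e[0]])
def prof(g,im,z,ts,lat):
    Rm=R.from_quat(g["orientation"]).inv(); out=[]
    for l in lat:
        W=np.c_[c+ts[:,None]*e+l*n,np.full(len(ts),z)]
        rv=Rm.as_rotvec(); tv=-Rm.apply(g["position"])
        p=cv2.projectPoints(W,rv,tv,g["mtx"],np.array([g["k1"],0,0,0.]))[0][:,0].astype(np.float32)
        out.append(cv2.remap(im,p[:,0].copy(),p[:,1].copy(),cv2.INTER_LINEAR)[:,0])
    return np.mean(out,0)
def edge(v,ts):  # 50% crossing between plateaus
    s=v[:,2]*1.-v[:,0]; a,b=s[:6].mean(),s[-6:].mean(); k=np.nonzero((s-(a+b)/2)[:-1]*(s-(a+b)/2)[1:]<=0)[0]
    return ts[k].tolist(),round(a),round(b)
E
python3 - <<'E'
from rear import *
L=[-12,-8,-4,0,4,8,12]
for n in("scene","top"):
    g=get_image(n); i0=cv2.imread(f"pics/{n}0.png")
    t1=np.arange(-170,-115,.5);t2=np.arange(-115,-80,.5);t3=np.arange(10,48,.5);t4=np.arange(85,125,.5)
    print(n,"bedrear0",edge(prof(g,i0,50,t1,L),t1),"rear0",edge(prof(g,i0,62,t2,L),t2),"front0",edge(prof(g,i0,62,t4,L),t4),"rear now",edge(prof(g,g["color"],54,t3,L),t3))
E
```

```text
scene bedrear0 ([-145.0], 49, 2) rear0 ([-98.5], 2, 87) front0 ([101.0], 91, 1) rear now ([29.5], 1, 69)
top bedrear0 ([-145.5], 152, 5) rear0 ([-99.0], 5, 176) front0 ([99.5], 182, 4) rear now ([27.5], 3, 152)
```

```bash
python3 -c "
from bench import *
print(job_done())"
```

```text
the job is handed in; nothing more can be done
None
```

I pressed the strip down, slid it about 127 mm until it met firm resistance at the end stop, let go of it and handed the job in at about 12 s; the camera check of the strip's rear edge agrees with it being home, but no verdict came back.

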